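Shift the bench rolling mill into third gear

TASK

Put the bench rolling mill into third gear for the finishing passes: its red-knobbed lever has been left somewhere in the left-hand lane of the H-gate. Push it, without pinching it, along to the neutral crossing, across to the right, then forward, away from you, until it is fully home in the slot marked with three dots. Push gently, keep out of the near right-hand slot (four dots, reverse) and leave the other things on the table where they are.

Things in the scene. Friction and masses are not known exactly. Their poses are not given: they have to be found in the camera images.
- rolling_mill: Grey-green bench rolling mill, fixed, 240 mm deep (x) by 210 wide (y). Origin: centre of its underside, on the table. x points from its front (rocker switch, sight glass) to its back (motor), away from the operator; y to its left, z up. Roll stand on the left half, top at 162 mm height; gearbox with the H-gate and gear lever on the right half; motor behind it, top at 125 mm.
- gate_centre (a point): Middle of the H, on the upper face of the steel gate plate (94x98 mm, 126 mm above the table); axes as the mill's. Slot 14 mm wide: two lanes along x, 35 mm apart in y, 54 mm long, joined half-way by one straight crossing along y (neutral). Black dots number the slots: far left 1, near left 2, far right 3, near right 4 (reverse). The lever pivots 63 mm below this point.
- knob (a point): Centre of the red ball knob, 36 mm diameter, on the gear lever, 155 mm from the pivot; 10 mm steel stem below it. With a = gear_lever, c = gear_cross it lies, from the pivot in the mill's axes, at x = 155 sin(a), y = -155 cos(a) sin(c), z = 155 cos(a) cos(c) mm: up to 49 mm fore and aft, 43 mm sideways, 204 to 218 mm above the table.
- gear_lever (a joint): Fore-and-aft angle, rad: 0 neutral, +0.32 end stop of the far slots (first, third), -0.32 end stop of the near slots (second, fourth). Starts anywhere from -0.31 to 0.31 and stays where it is left; takes about 2.5 N at the knob. The lever goes across freely only while this is within about 0.03 of 0 (the gate's corners are rounded).
- gear_cross (a joint): Sideways angle, rad: -0.28 stop in the left-hand lane (first, second), +0.28 stop in the right-hand lane (third, fourth). Starts in the left-hand lane and stays where it is left; takes about 1.5 N at the knob. The lever enters third freely only from about +0.25.
- red_pliers: Red-handled pliers, 49x144x12 mm, lying loose on the table in front of the mill; leave alone. Origin: centre of the underside.
- flux_pot: White pot with black screw lid, 51 mm diameter, 46 mm high, loose, behind the mill; leave alone. Origin: centre of the underside.
- torch_hand: Standing hand torch, 37x108x172 mm, loose, at the right front; leave alone. Origin: centre of the underside.
- findings_tin: White flat lidded box, 60x90x25 mm, loose, at the right front; leave alone. Origin: centre of the underside.
- bench_block: Square steel bench block, 64x64x16 mm, loose, on the right; leave alone. Origin: centre of the underside.
- wax_pot: White pot with cream screw lid, 59 mm diameter, 40 mm high, loose, at the left front; leave alone. Origin: centre of the underside.

How it is judged:
By the outcome, as a careful person would: the job done as asked, in the order asked, and still so for the second after the job is handed in, with the robot touching nothing.
It also fails if it takes over 58 s, if anything falls off the work surface, if the arm or the gripper's body presses on something with over 40 N, if the wrist force passes 120 N, or if a joint passes its speed limit or range.

ROBOT

A 6-joint arm with a two-finger parallel gripper is mounted at the origin on a cart in front of the work surface, level with it; the furniture and walls round the work are solid. World frame = base frame: x ahead of the robot, y to its left, z up, the work surface at z = 0. Lengths are in m, angles in rad, forces in N, time in s.
With the tool pointing down it reaches from about 0.25 to 0.775 m from the base axis. Payload 4 kg.
Tool frame: the origin (TCP) lies midway between the tips of the shut fingers; the grasp point (between the pads) lies 19 mm behind it (bot.pinch_z is the distance from the TCP to the grasp point, in m); z points along the fingers, y is the direction in which the jaws open and shut (so a half turn about z gives the same grasp; the last joint's range is limited). The gripper opens to 94 mm and grips with 3 to 60 N. Pads are 16 mm wide; open, the fingers measure 119 mm over their backs; the gripper's body (75 mm by 177 mm) begins 78 mm behind the grasp point.
Start: joints at [-1.305, 0.087, 1.371, -0, 1.684, -0.103], TCP at [0.198, -0.513, 0.18] pointing down, gripper open.
Joint ranges: [-3.1, 3.1], [-0.76, 2.03], [0.27, 2.55], [-1.08, 4.22], [0.17, 2.65], [-2.57, 2.57]. Speed limits (rad/s): [2.79, 2.79, 3.14, 3.14, 3.14, 3.14].

INTERFACE

Orientations are given as a unit quaternion [x, y, z, w].
In Python, from cell import sensors, viewer, job, bot gives the robot as it stands.
- The arm moves only by the shell command python3 -m jog 'ROWS' [FORCE]. ROWS is JSON, a list of rows, each a list of 7 numbers: the turn, a rotation vector about the tool's x, y, z in degrees, then the shift along the tool's x, y, z in mm, then the opening, from -1 (shut) to 1 (fully open), so that 0 is half open. In form: [[rx, ry, rz, x, y, z, jaw], ...]. A call has 1 to 5 rows; each row shifts and turns the pose as measured when the row begins, along the tool's axes as they then stand; what a row does not reach is not made up. A row lasts 1/10 s, in which the tool goes at most 50 mm and 8.59 degrees, less where a joint would pass 70% of its speed; a pose out of reach is approached as far as the arm can. A call with a gripper value outside its range is refused whole. The fingers move at their own pace and stop on an object; FORCE is the grip in N (left out, the last holds). Time passes only in rows, so rows that do not move let the fingers close. It gives the time, the measured TCP pose, the force and the opening at its end, in the units of the state.
- sensors.state(): the state, without advancing time (a new reading comes with each control period).
- viewer.get_image(name): name is "scene" or "top"; returns the picture (384x512x3 uint8, red, green, blue); there is no depth.
- viewer.camera_model(name): a dict with "fx", "fy", "cx", "cy" (pixels), "rvec" (rotation vector, rad) and "tvec" (3), from world to camera coordinates, as OpenCV has them. Camera axes: x right, y down, z forward; pixel columns grow to the right and rows downward; lengths in m; the calibration is good to about 2 mm. A picture is of the moment at which its call begins. camera_model takes no time and is no camera call.
- job.finish_job(): hands the job in, once; it reports no verdict.
The state is a dict: "clock": time; "joint_positions": joint angles; "qvel": joint speeds; "effort": joint torques, N m; "tcp_pos": TCP position; "tcp_rot": TCP orientation; "ft_force": force on the tool from outside, world axes, zero at the start; "ft_torque": the same for the moment, N m; "finger_gap": finger opening in m.
Only numpy, scipy, OpenCV 4.12 (cv2) and the standard library are available. Lean on these libraries where they do the work, as an engineer would, in place of code of your own. Each camera call takes 0.05 s, during which the arm holds its last target.

## Working session

There is one attempt and no reset: what is moved stays moved. The work goes in short steps, Python scripts to look and compute and a shell command to move; the robot and the scene stay as the last step left them, time stands still between calls to the robot, and variables do not carry over. Pictures are saved under pics/ and viewed, and the job is handed in when it is done.

```bash
mkdir -p pics; ls
python3 - <<'E'
from cell import sensors, viewer, job, bot
import cv2
for n in("scene","top"):
    im=viewer.get_image(n); cv2.imwrite(f"pics/{n}0.png",cv2.resize(im[:,:,::-1],(800,600),interpolation=cv2.INTER_CUBIC))
    m=viewer.camera_model(n); print(n,m)
s=sensors.state(); print(s); print(bot.pinch_z)
E
```

```text
pics
scene {'fx': 453.0048536590823, 'fy': 453.0048536590823, 'cx': 256.79150107694016, 'cy': 194.58334896639283, 'rvec': array([ 0.90883009, -2.62731951,  0.9333344 ]), 'tvec': array([0.40498225, 0.32302394, 1.36984264])}
top {'fx': 349.58397248596094, 'fy': 349.58397248596094, 'cx': 256.8306970059732, 'cy': 189.70521092118355, 'rvec': array([ 2.16519234, -2.1918684 ,  0.1115035 ]), 'tvec': array([0.04479917, 0.51968045, 1.17377622])}
{'clock': 0.1, 'joint_positions': array([-1.30512517e+00,  8.78889229e-02,  1.37206397e+00, -1.56336890e-05,
        1.68361323e+00, -1.03058394e-01]), 'qvel': array([ 1.75600576e-03, -7.86965457e-04, -2.54823685e-03,  8.73249936e-05,
       -9.15705466e-04,  8.29267494e-04]), 'effort': array([ 3.30574490e-03, -3.41251409e+01, -3.03300762e+01,  7.21255573e-02,
        3.04177066e-02, -1.06658626e-04]), 'tcp_pos': array([ 0.19810692, -0.51250776,  0.17923686]), 'tcp_rot': array([ 9.83052581e-01,  1.83321167e-01, -8.78817903e-05, -9.82843721e-04]), 'ft_force': array([-0.47353404, -0.10455187,  0.38271671]), 'ft_torque': array([ 0.00443816, -0.02791305, -0.01084291]), 'finger_gap': 0.09433085278458762}
0.0188
```

View pics/scene0.png

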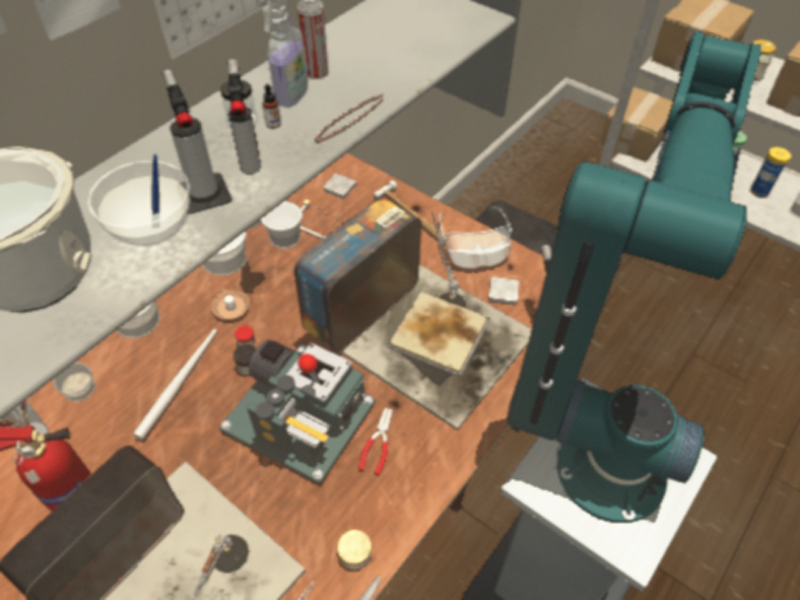

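View pics/top0.png

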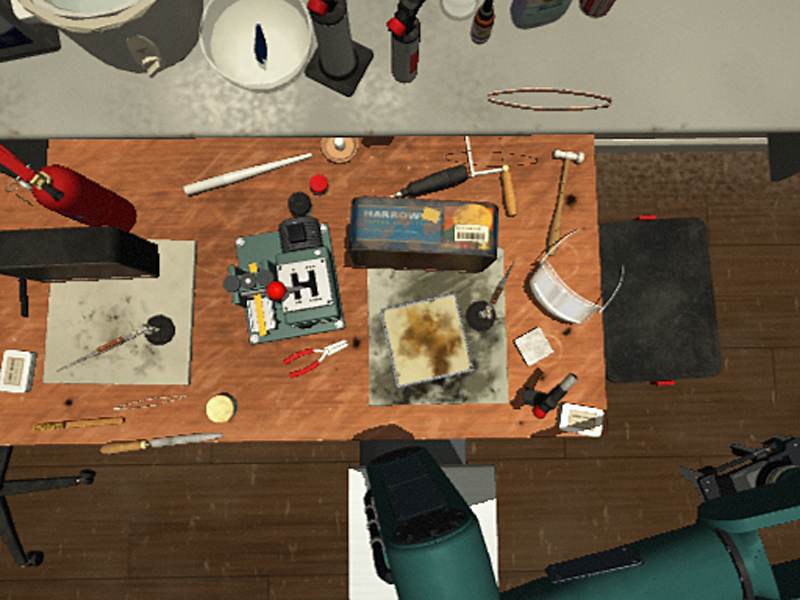

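The mill is left of centre, with the gate H at about (303,287) in the enlarged top view and the knob at (277,291). A tall tin stands right of the mill. I'll zoom in on both views.

```bash
cat > h.py <<'E'
import numpy as np, cv2
from cell import sensors, viewer
def shot(n,name,box,k):
    im=viewer.get_image(n); x0,y0,x1,y1=box
    c=im[y0:y1,x0:x1,::-1]; cv2.imwrite(f"pics/{name}.png",cv2.resize(c,None,fx=k,fy=k,interpolation=cv2.INTER_CUBIC)); return im
def cam(n):
    m=viewer.camera_model(n); K=np.array([[m['fx'],0,m['cx']],[0,m['fy'],m['cy']],[0,0,1]]); R=cv2.Rodrigues(m['rvec'])[0]; return K,R,m['tvec'],m['rvec']
def proj(n,P):
    K,R,t,rv=cam(n); return cv2.projectPoints(np.atleast_2d(np.array(P,float)),rv,t,K,None)[0][:,0]
def ray(n,uv,z):
    K,R,t,_=cam(n); d=R.T@np.linalg.inv(K)@np.array([uv[0],uv[1],1.]); c=-R.T@t; return c+d*(z-c[2])/d[2]
def red(im,box):
    x0,y0,x1,y1=box; c=im[y0:y1,x0:x1].astype(int)
    m=((c[...,0]>110)&(c[...,1]<60)&(c[...,2]<60)).astype(np.uint8)
    n,l,s,ce=cv2.connectedComponentsWithStats(m); i=1+np.argmax(s[1:,4]); return ce[i]+[x0,y0],s[i]
E
python3 - <<'E'
from h import *
im=shot("top","top1",(140,120,230,230),5); print(red(im,(160,165,195,205)))
im=shot("scene","scene1",(135,200,265,315),5); print(red(im,(185,220,210,245)))
print(cam("top")[1].T@-cam("top")[2],cam("scene")[1].T@-cam("scene")[2])
E
```

```text
(array([176.20909091, 185.2       ]), array([ 11,  15,  12,  12, 110], dtype=int32))
(array([197.32758621, 233.68965517]), array([ 7,  9, 11,  9, 58], dtype=int32))
[0.40952187 0.05070128 1.21636613] [-0.04665064  0.73685964  1.26478676]
```

View pics/top1.png

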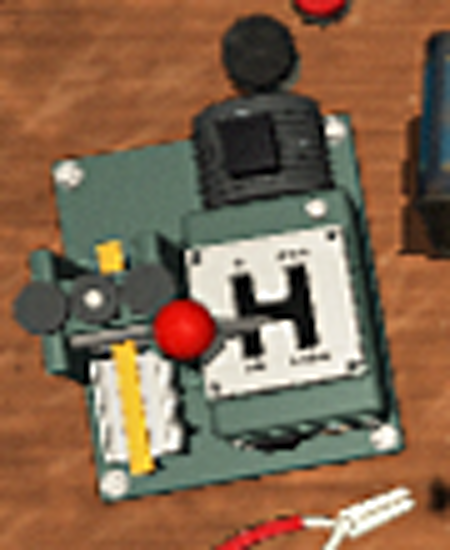

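View pics/scene1.png

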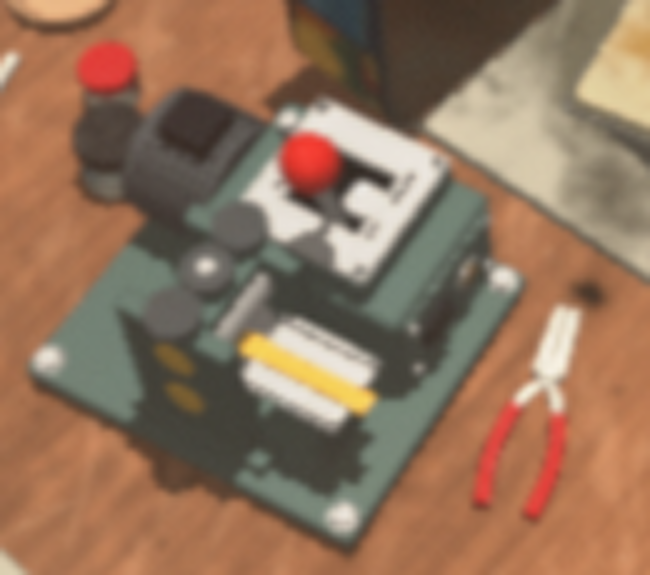

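Run:
```python
from h import *
from scipy.optimize import least_squares
f=lambda p:(140+(p[0]+.5)/5-.5,120+(p[1]+.5)/5-.5)
C=[(186,243),(341,227),(364,378),(205,400)]
P=[ray("top",f(p),.126) for p in C]; 
for p in P: print(p)
print("screws"); 
S=[ray("top",f(p),.126) for p in [(195,258),(333,237),(352,367),(215,388)]]
print(np.mean(P,0),np.mean(S,0))
for A in(P,S):
  print([np.linalg.norm(A[i]-A[(i+1)%4]) for i in range(4)])
  d=(A[0]-A[3])+(A[1]-A[2]); e=(A[0]-A[1])+(A[3]-A[2]); print(np.degrees([np.arctan2(d[1],d[0]),np.arctan2(-e[0],e[1])]))
H=[ray("top",f(p),.126)[:2] for p in [(238,277),(297,267),(316,342),(257,354)]]
print("H ends",H,np.mean(H,0))
# base corner screws
B=[ray("top",f(p),.012) for p in [(67,173),(335,128),(385,436),(115,483)]]; print("base",np.mean(B,0)); 
print([np.linalg.norm(B[i]-B[(i+1)%4]) for i in range(4)])
# knob by triangulation
Pm=[cam(n)[0]@np.c_[cam(n)[1],cam(n)[2]] for n in("top","scene")]
X=cv2.triangulatePoints(*Pm,np.array([176.2,185.2]),np.array([197.3,232.7])); X=(X[:3]/X[3]).ravel();print("knob",X,proj("top",X),proj("scene",X))
for y in np.radians([6,7,8,9]):
  g=np.r_[np.mean(S,0)[:2]]
  def k(a,c):
    v=.155*np.array([np.sin(a),-np.cos(a)*np.sin(c),np.cos(a)*np.cos(c)]); return np.array([g[0]+np.cos(y)*v[0]-np.sin(y)*v[1],g[1]+np.sin(y)*v[0]+np.cos(y)*v[1],.063+v[2]])
  for nm,uv in(("top",(176.2,185.2)),("scene",(197.3,232.9))):
    r=least_squares(lambda q:proj(nm,k(*q))[0]-uv,[0,-.28]);print(np.degrees(y),nm,r.x,k(*r.x))
```

```text
[0.58158591 0.29023185 0.126     ]
[0.5906705  0.19289876 0.126     ]
[0.49511397 0.17851733 0.126     ]
[0.48253918 0.27757024 0.126     ]
screws
[0.53747739 0.23480455 0.126     ] [0.53710771 0.23495931 0.126     ]
[np.float64(0.09775613375634057), np.float64(0.09663268708934666), np.float64(0.09984790491419848), np.float64(0.09985275165832881)]
[7.91143821 6.2937055 ]
[np.float64(0.08746009866629385), np.float64(0.08312097274374614), np.float64(0.08625150132432796), np.float64(0.08307550275196815)]
[8.66281849 8.10656194]
H ends [array([0.55965446, 0.25747133]), array([0.56556765, 0.22050294]), array([0.51807157, 0.20850491]), array([0.51096508, 0.24533397])] [0.53856469 0.23295329]
base [0.55680223 0.28758005 0.012     ]
[np.float64(0.18882698570351478), np.float64(0.2185371255579419), np.float64(0.18736053359216), np.float64(0.21883952030219225)]
knob [0.5168119  0.27169657 0.21100625] [[176.60070129 185.82221149]] [[196.85314734 232.60536149]]
6.000000000000001 top [-0.09414079 -0.25805251] [0.51850086 0.27260111 0.21220415]
6.000000000000001 scene [-0.11893828 -0.25750775] [0.51471946 0.27201727 0.21183035]
7.0 top [-0.08967352 -0.25960758] [0.51850086 0.27260111 0.21220415]
7.0 scene [-0.11447663 -0.25948605] [0.51471946 0.27201727 0.21183035]
8.0 top [-0.08518066 -0.26108585] [0.51850086 0.27260111 0.21220415]
8.0 scene [-0.10998226 -0.2613868 ] [0.51471946 0.27201727 0.21183035]
9.0 top [-0.08066353 -0.26248706] [0.51850086 0.27260111 0.21220415]
9.0 scene [-0.10545649 -0.26320966] [0.51471946 0.27201727 0.21183035]
```

```bash
cat >> h.py <<'E'
from scipy.spatial.transform import Rotation as Ro
G=np.array([.5378,.2342]); YAW=np.radians(8.6)
def m2w(p): c,s=np.cos(YAW),np.sin(YAW); return np.r_[G+[c*p[0]-s*p[1],s*p[0]+c*p[1]],p[2]]
def w2m(p): c,s=np.cos(YAW),np.sin(YAW); d=np.array(p[:2])-G; return np.r_[c*d[0]+s*d[1],-s*d[0]+c*d[1],p[2]]
def kn(a,c):
    v=.155*np.array([np.sin(a),-np.cos(a)*np.sin(c),np.cos(a)*np.cos(c)]); v[2]+=.063; return v
def goto(pm):
    s=sensors.state(); r=Ro.from_quat(s['tcp_rot'])
    t=Ro.from_matrix(Ro.from_euler('z',YAW).as_matrix()@np.diag([1,-1,-1.]))
    print("tcp mill mm",(w2m(s['tcp_pos'])*1000).round(1),"F",s['ft_force'].round(1),"t",round(s['clock'],2),"gap",round(s['finger_gap'],4))
    print("turn deg",np.degrees((r.inv()*t).as_rotvec()).round(2),"shift tool mm",(r.inv().apply(m2w(pm)-s['tcp_pos'])*1000).round(1))
def knob(tag,tb,sb):
    from scipy.optimize import least_squares
    for n,b in(("top",tb),("scene",sb)):
        im=viewer.get_image(n)
        try: uv,s=red(im,b)
        except Exception as e: print(n,"none"); continue
        r=least_squares(lambda q:proj(n,m2w(kn(*q)))[0]-uv,[0,-.1]); print(n,uv.round(1),"area",s[4],"a,c",r.x.round(3),"knob mill mm",(kn(*r.x)*1000).round(1))
        cv2.imwrite(f"pics/{tag}_{n}.png",cv2.resize(im[b[1]-20:b[3]+20,b[0]-30:b[2]+30,::-1],None,fx=6,fy=6,interpolation=cv2.INTER_CUBIC))
E
python3 - <<'E'
from h import *
f=lambda p:(140+(p[0]+.5)/5-.5,120+(p[1]+.5)/5-.5)
B=[ray("top",f(p),.012) for p in [(67,173),(335,128),(385,436),(115,483)]]
d=(B[0]-B[3])+(B[1]-B[2]); e=(B[0]-B[1])+(B[3]-B[2]); print(np.degrees([np.arctan2(d[1],d[0]),np.arctan2(-e[0],e[1])]))
goto([-.075,.043,.30])
goto([-.075,.043,.19])
print(proj("scene",[.62,.1,.2]), "box top z?")
E
python3 -m jog '[[0,0,4,0,0,-40,-1],[0,0,4,0,0,-40,-1],[0,0,4,0,0,-40,-1]]' 10
```

```text
[9.27369767 9.15088077]
tcp mill mm [-447.5 -687.7  179.6] F [ 0.8 -0.8 -0.3] t 0.2 gap 0.0942
turn deg [-0.07 -0.   12.53] shift tool mm [ 522.2 -632.6 -119.5]
tcp mill mm [-447.5 -687.7  179.6] F [ 0.8 -0.8 -0.3] t 0.2 gap 0.0942
turn deg [-0.07 -0.   12.53] shift tool mm [ 522.2 -632.5   -9.5]
[[210.40476228 181.22969725]] box top z?
clock: 0.5
tcp_pos: [0.1969, -0.5082, 0.2912]
tcp_rot: [0.997, 0.076, -0.002, -0.012]
ft_force: [0.3, -0.4, 0.6]
finger_gap: 0.0734
```

```bash
sed -i 's/radians(8.6)/radians(9.1)/' h.py
python3 - <<'E'
from h import *
b=ray("top",np.array([352,266])/1.5625-.18,0);print(b)
for z in(.1,.15,.2,.25): print(z,ray("top",np.array([350,250])/1.5625-.18,z), proj("top",[b[0],b[1],z])*1.5625,proj("scene",[b[0],b[1],z])*1.5625)
goto([-.075,.043,.30])
E
```

```text
[0.59297009 0.14868174 0.        ]
0.1 [0.61132946 0.14461486 0.1       ] [[347.78187069 258.5256724 ]] [[326.23264074 335.55773039]]
0.15 [0.60229087 0.14040864 0.15      ] [[345.54063855 254.43071408]] [[324.38800952 320.59965204]]
0.2 [0.59325227 0.13620242 0.2       ] [[343.08231334 249.93910469]] [[322.43833155 304.78975163]]
0.25 [0.58421368 0.1319962  0.25      ] [[340.37374711 244.9902796 ]] [[320.37437064 288.05313315]]
tcp mill mm [-454.  -679.1  291.2] F [ 0.3 -0.4  0.6] t 0.5 gap 0.0734
turn deg [-1.42  0.16 -0.41] shift tool mm [ 373.9 -724.8    8.2]
```

Run:
```python
import cv2
a=cv2.imread("pics/top0.png")[180:290,330:520]; b=cv2.imread("pics/scene0.png")[190:360,270:440]
cv2.imwrite("pics/box.png",cv2.hconcat([cv2.resize(a,(390,300)),cv2.resize(b,(390,300))]))
```

```text
(no output)
```

View pics/box.png

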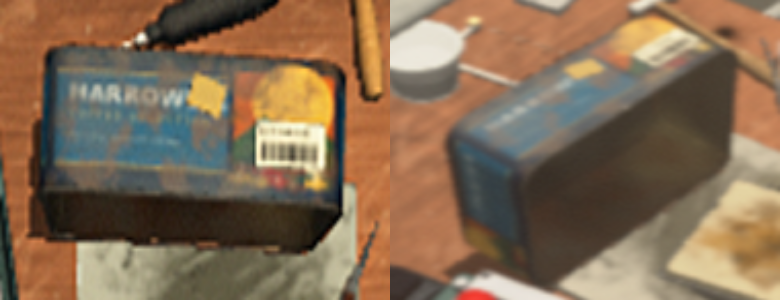

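The tin is about 0.2 m high with its front left corner at world (0.593, 0.149), so the gripper body clears it. Moving across at z ≈ 0.3.

```bash
python3 -m jog '[[0,0,0,10,-30,0,-1],[0,0,0,18,-42,0,-1],[0,0,0,18,-42,0,-1],[0,0,0,18,-42,0,-1],[0,0,0,18,-42,0,-1]]'; python3 -m jog '[[0,0,0,20,-42,0,-1],[0,0,0,20,-42,0,-1],[0,0,0,20,-42,0,-1],[0,0,0,20,-42,0,-1],[0,0,0,20,-42,0,-1]]';python3 -c "
from h import *
goto([-.075,.043,.30])"
```

```text
clock: 1.0
tcp_pos: [0.2494, -0.3012, 0.299]
tcp_rot: [0.997, 0.071, -0.001, -0.007]
ft_force: [0.9, -0.8, 0.2]
finger_gap: 0.0335
clock: 1.5
tcp_pos: [0.3188, -0.0702, 0.3018]
tcp_rot: [0.998, 0.068, 0.0, -0.007]
ft_force: [0.4, 0.1, 0.8]
finger_gap: 0.0005
tcp mill mm [-264.4 -266.   301.8] F [0.4 0.1 0.8] t 1.5 gap 0.0005
turn deg [-0.76 -0.12 -1.3 ] shift tool mm [ 182.3 -313.1    6.3]
```

```bash
python3 -m jog '[[0,0,-1,20,-35,0,-1],[0,0,0,20,-35,0,-1],[0,0,0,20,-35,0,-1],[0,0,0,20,-35,0,-1],[0,0,0,20,-35,0,-1]]'; python3 -m jog '[[0,0,0,20,-30,0,-1],[0,0,0,15,-25,0,-1],[0,0,0,15,-25,0,-1],[0,0,0,5,-10,0,-1],[0,0,0,0,0,0,-1]]';python3 -c "
from h import *
goto([-.075,.043,.30])"
```

```text
clock: 2.0
tcp_pos: [0.3912, 0.1277, 0.3051]
tcp_rot: [0.997, 0.078, 0.003, -0.006]
ft_force: [0.2, -1.0, -0.0]
finger_gap: 0.0005
clock: 2.5
tcp_pos: [0.4317, 0.2339, 0.3039]
tcp_rot: [0.997, 0.083, 0.001, -0.005]
ft_force: [0.0, 0.3, -1.1]
finger_gap: 0.0005
tcp mill mm [-104.8   16.5  303.9] F [ 0.   0.3 -1.1] t 2.5 gap 0.0005
turn deg [-0.61 -0.14  0.39] shift tool mm [ 30.  -26.3   4.2]
```

```bash
python3 -m jog '[[-0.6,0,0.4,15,-13,0,-1],[0,0,0,13,-12,0,-1],[0,0,0,0,0,0,-1]]';python3 - <<'E'
from h import *
goto([-.075,.043,.19])
knob("k1",(160,165,200,210),(180,215,215,250))
E
```

```text
clock: 2.8
tcp_pos: [0.4551, 0.2604, 0.3047]
tcp_rot: [0.997, 0.077, 0.001, 0.001]
ft_force: [-0.6, -1.0, 0.8]
finger_gap: 0.0004
tcp mill mm [-77.5  38.9 304.7] F [-0.6 -1.   0.8] t 2.8 gap 0.0004
turn deg [ 0.14 -0.12 -0.21] shift tool mm [  2.3  -4.4 114.7]
top [176.3 183.5] area 68 a,c [-0.052 -0.261] knob mill mm [ -8.1  39.9 212.6]
scene [197.2 233.7] area 64 a,c [-0.114 -0.283] knob mill mm [-17.6  43.  210.9]
```

```bash
python3 -m jog '[[0,0,0,1,-3,30,-1],[0,0,0,0,-1,40,-1],[0,0,0,0,0,30,-1],[0,0,0,0,0,12,-1],[0,0,0,0,0,0,-1]]';python3 - <<'E'
from h import *
goto([-.075,.043,.19])
knob("k2",(160,165,200,210),(180,215,215,250))
E
```

```text
clock: 3.4
tcp_pos: [0.4549, 0.2579, 0.1952]
tcp_rot: [0.997, 0.074, 0.006, 0.001]
ft_force: [0.4, -0.4, 0.2]
finger_gap: 0.0003
tcp mill mm [-78.1  36.5 195.2] F [ 0.4 -0.4  0.2] t 3.4 gap 0.0003
turn deg [ 0.12 -0.64 -0.61] shift tool mm [ 2.9 -6.5  5.2]
top [177.4 183.4] area 61 a,c [-0.055 -0.238] knob mill mm [ -8.6  36.4 213.4]
scene none
```

View pics/k2_top.png

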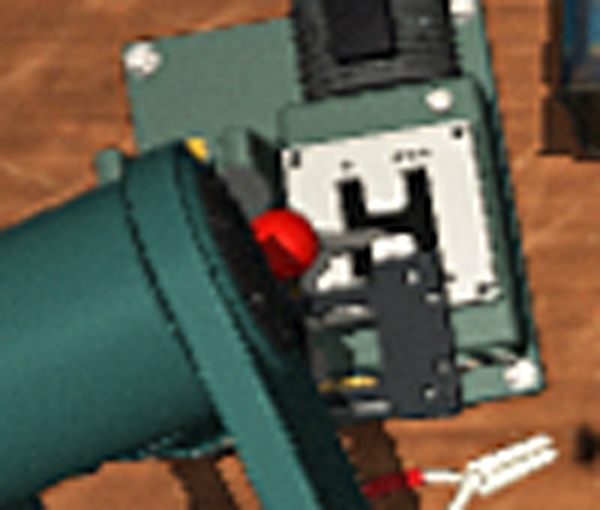

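The top view shows the knob at crop (285,243), half covered by the wrist. The fingers are on its near side, not touching. I'll advance until contact.

```bash
python3 -m jog '[[0,-0.6,-0.6,8,-5,4,-1],[0,0,0,9,-1,0,-1],[0,0,0,7,0,0,-1],[0,0,0,4,0,0,-1]]';python3 -c "
from h import *
goto([-.026,.043,.19])"; for i in 1; do python3 -m jog '[[0,0,0,4,0,0,-1],[0,0,0,4,0,0,-1]]'; done; python3 -c "
from h import *
goto([-.026,.043,.19])"
```

```text
clock: 3.9
tcp_pos: [0.4882, 0.2711, 0.2]
tcp_rot: [0.997, 0.08, 0.007, -0.002]
ft_force: [-0.1, -0.5, -0.7]
finger_gap: 0.0005
tcp mill mm [-43.1  44.3 200. ] F [-0.1 -0.5 -0.7] t 3.9 gap 0.0005
turn deg [-0.1  -0.86  0.06] shift tool mm [17.   1.3 10.3]
clock: 4.1
tcp_pos: [0.4976, 0.2727, 0.2005]
tcp_rot: [0.997, 0.08, 0.008, -0.002]
ft_force: [0.2, -0.1, 0.2]
finger_gap: 0.0003
tcp mill mm [-33.6  44.4 200.5] F [ 0.2 -0.1  0.2] t 4.1 gap 0.0003
turn deg [-0.11 -0.89  0.06] shift tool mm [ 7.5  1.4 10.6]
```

```bash
python3 -m jog '[[0,-0.9,0,0,0,10,-1],[0,0,0,0,0,0,-1]]';python3 - <<'E'
from h import *
goto([-.026,.043,.19])
knob("k3",(160,165,200,210),(180,215,215,250))
shot("scene","k3s",(135,180,265,300),5)
E
```

```text
clock: 4.3
tcp_pos: [0.4996, 0.2773, 0.2002]
tcp_rot: [0.997, 0.081, 0.005, -0.007]
ft_force: [-1.5, -0.6, -0.5]
finger_gap: 0.0004
tcp mill mm [-30.9  48.6 200.2] F [-1.5 -0.6 -0.5] t 4.3 gap 0.0004
turn deg [-0.71 -0.67  0.22] shift tool mm [ 4.8  5.8 10.2]
top [176.2 185.2] area 4 a,c [-0.085 -0.268] knob mill mm [-13.1  40.9 211.9]
scene [194.9 236.7] area 19 a,c [-0.106 -0.35 ] knob mill mm [-16.4  52.8 207.8]
```

View pics/k3s.png

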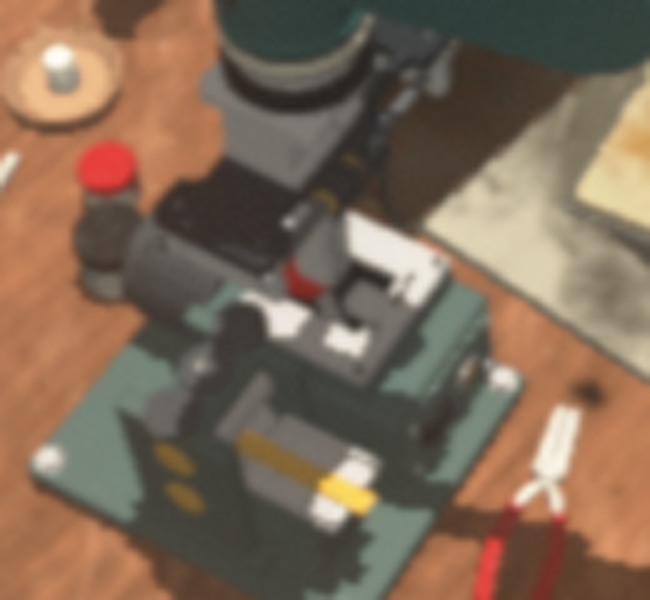

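View pics/k3_top.png

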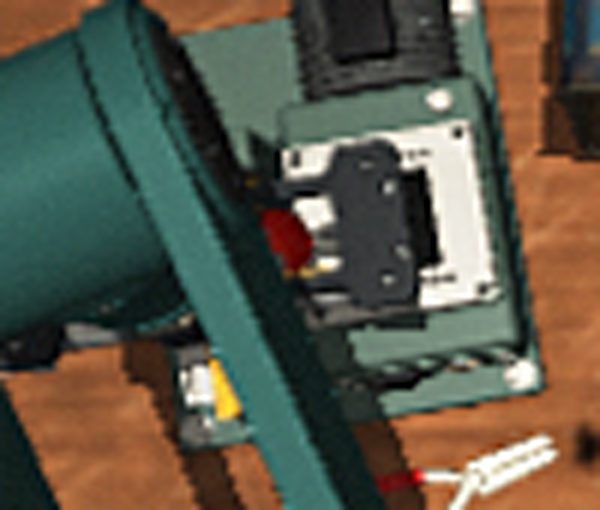

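```bash
python3 -c "
from h import *
s=sensors.state()
for k in s: print(k,np.round(s[k],3))"; python3 -m jog '[[0,0,0,0,0,0,-1],[0,0,0,0,0,0,-1]]'; python3 -c "
from h import *
s=sensors.state()
for k in ('joint_positions','effort','ft_force'): print(k,np.round(s[k],3))
goto([-.026,.043,.19])"
```

```text
clock 4.45
joint_positions [0.402 0.119 1.298 0.009 1.71  1.811]
qvel [ 0.002 -0.003  0.002 -0.001 -0.002 -0.   ]
effort [-1.2240e+00 -3.0137e+01 -2.5920e+01 -6.6200e-01 -2.7100e-01  1.2000e-02]
tcp_pos [0.5   0.277 0.2  ]
tcp_rot [ 0.997  0.081  0.006 -0.007]
ft_force [-1.738  0.773  9.299]
ft_torque [ 0.357  0.228 -0.03 ]
finger_gap 0.001
clock: 4.65
tcp_pos: [0.4998, 0.2777, 0.2008]
tcp_rot: [0.997, 0.081, 0.006, -0.007]
ft_force: [-0.5, 0.7, 2.1]
finger_gap: 0.0008
joint_positions [0.402 0.118 1.297 0.01  1.71  1.811]
effort [ -0.206 -34.849 -30.08   -0.079  -0.329  -0.   ]
ft_force [-0.548  0.698  2.085]
tcp mill mm [-30.6  49.  200.8] F [-0.5  0.7  2.1] t 4.65 gap 0.0008
turn deg [-0.76 -0.8   0.24] shift tool mm [ 4.4  6.2 10.8]
```

Run:
```python
from h import *
s=sensors.state(); r=Ro.from_quat(s['tcp_rot'])
for n,b,k in(("top",(150,160,210,215),10),("scene",(165,205,235,265),10)):
    im=viewer.get_image(n); c=cv2.resize(np.ascontiguousarray(im[b[1]:b[3],b[0]:b[2],::-1]),None,fx=k,fy=k,interpolation=cv2.INTER_CUBIC)
    pts=[s['tcp_pos']+r.apply(np.array(v)/1000) for v in [(8,12,0),(8,-12,0),(-8,-12,0),(-8,12,0),(8,12,-40),(8,-12,-40),(-8,-12,-40),(-8,12,-40)]]
    q=[tuple(((p-[b[0],b[1]]+.5)*k).astype(int)) for p in proj(n,pts)]
    for i,j in[(0,1),(1,2),(2,3),(3,0),(0,4),(1,5),(2,6),(3,7)]: cv2.line(c,tuple(map(int,q[i])),tuple(map(int,q[j])),(255,255,0),1)
    kc=m2w([-.015,.043,.2115]); z=r.apply([0,0,1])
    p=(proj(n,kc)[0]-[b[0],b[1]]+.5)*k; cv2.circle(c,tuple(map(int,p)),int(k*(6.2 if n=="top" else 5.9)),(0,255,0),1)
    cv2.imwrite(f"pics/ov_{n}.png",c)
```

```text
(no output)
```

View pics/ov_top.png

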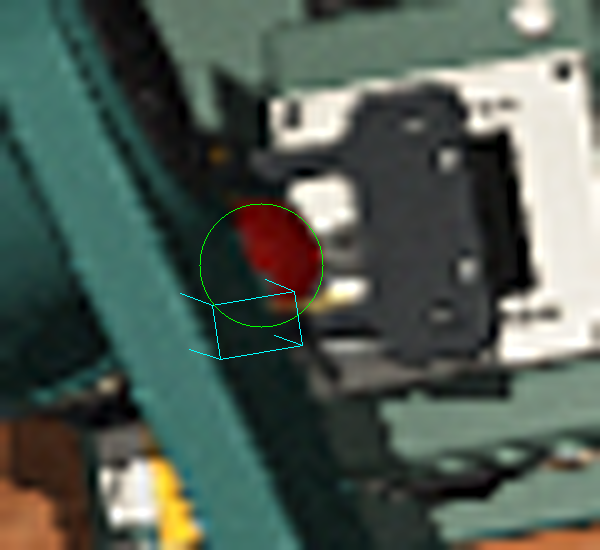

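View pics/ov_scene.png

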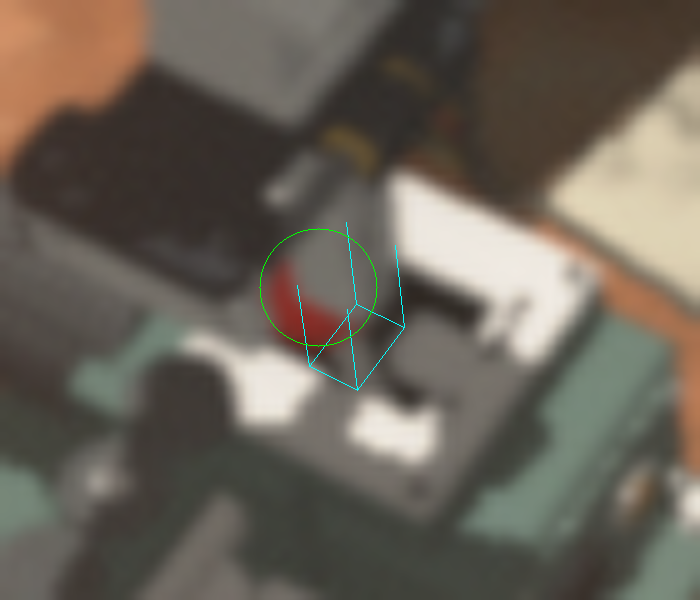

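Fz of 9 N and the overlay suggest the tips are resting on the knob's near shoulder, not in front of it. I'll back off and check where the tips really appear against the predicted TCP.

```bash
python3 -m jog '[[0,0,0,0,0,-15,-1],[0,0,0,-20,0,-20,-1],[-0.7,-0.7,0,-30,3,0,-1],[0,0,0,-20,3,0,-1],[0,0,0,0,0,0,-1]]'
cat > ov.py <<'E'
from h import *
import sys
def ov(tag,boxes,kp=None):
  s=sensors.state(); r=Ro.from_quat(s['tcp_rot'])
  for n,b,k in boxes:
    im=viewer.get_image(n); c=cv2.resize(np.ascontiguousarray(im[b[1]:b[3],b[0]:b[2],::-1]),None,fx=k,fy=k,interpolation=cv2.INTER_CUBIC)
    pts=[s['tcp_pos']+r.apply(np.array(v)/1000) for v in [(8,12,0),(8,-12,0),(-8,-12,0),(-8,12,0),(8,12,-40),(8,-12,-40),(-8,-12,-40),(-8,12,-40)]]
    q=[tuple(map(int,(p-[b[0],b[1]]+.5)*k)) for p in proj(n,pts)]
    for i,j in[(0,1),(1,2),(2,3),(3,0),(0,4),(1,5),(2,6),(3,7)]: cv2.line(c,q[i],q[j],(255,255,0),1)
    if kp is not None:
      p=(proj(n,m2w(kp))[0]-[b[0],b[1]]+.5)*k; cv2.circle(c,tuple(map(int,p)),int(k*(6.2 if n=="top" else 5.9)),(0,255,0),1)
    cv2.imwrite(f"pics/{tag}_{n}.png",c)
E
python3 - <<'E'
from ov import *
goto([-.075,.043,.19])
ov("o2",[("top",(140,150,220,225),8),("scene",(150,190,250,265),8)],[-.015,.043,.2115])
E
```

```text
clock: 5.25
tcp_pos: [0.4297, 0.2581, 0.235]
tcp_rot: [0.997, 0.08, -0.002, 0.001]
ft_force: [-0.5, 0.4, -0.1]
finger_gap: 0.0003
tcp mill mm [-103.    40.6  235. ] F [-0.5  0.4 -0.1] t 5.25 gap 0.0003
turn deg [0.14 0.26 0.12] shift tool mm [28.2 -2.4 44.9]
```

View pics/o2_top.png

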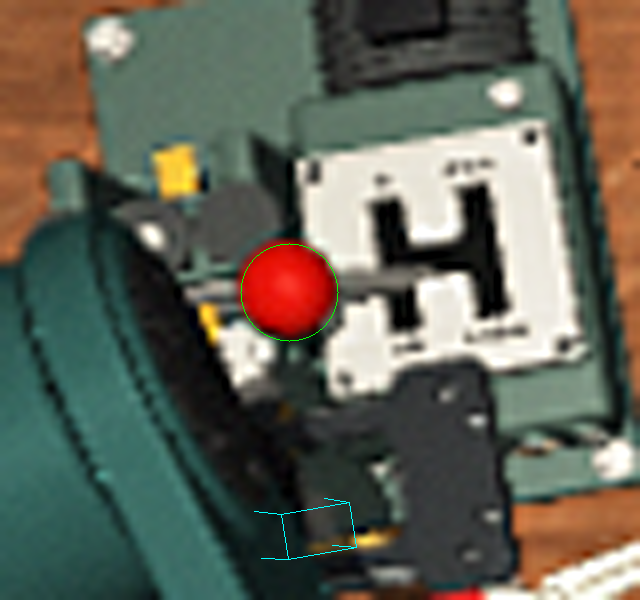

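View pics/o2_scene.png

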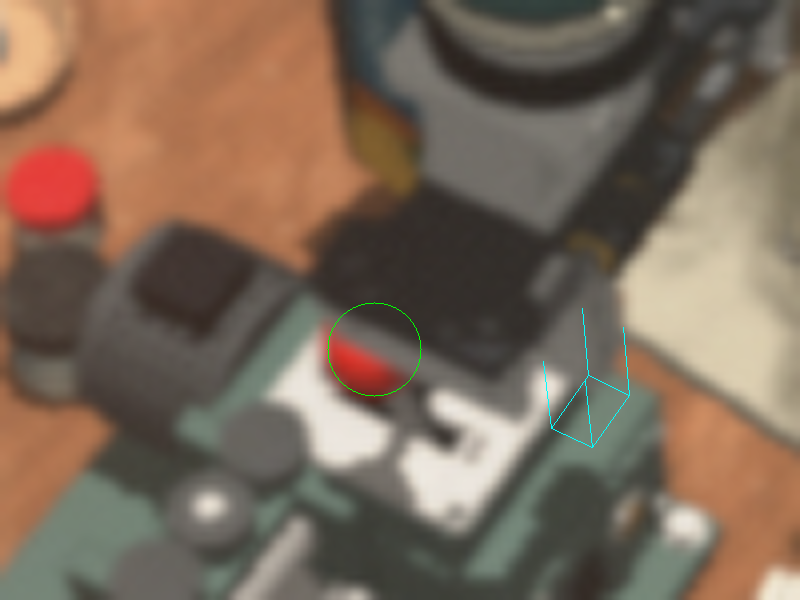

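Run:
```python
from h import *
s=sensors.state(); r=Ro.from_quat(s['tcp_rot'])
for n,b,k in[("top",(110,130,240,240),6),("scene",(130,130,270,240),5.5)]:
    im=viewer.get_image(n); c=cv2.resize(np.ascontiguousarray(im[b[1]:b[3],b[0]:b[2],::-1]),None,fx=k,fy=k,interpolation=cv2.INTER_CUBIC)
    for X,Y,z0,z1,col in[(8,12,0,-97,(255,255,0)),(37.5,88.5,-97,-140,(0,255,0))]:
      v=[(X,Y,z0),(X,-Y,z0),(-X,-Y,z0),(-X,Y,z0),(X,Y,z1),(X,-Y,z1),(-X,-Y,z1),(-X,Y,z1)]
      q=[tuple(map(int,(p-[b[0],b[1]]+.5)*k)) for p in proj(n,[s['tcp_pos']+r.apply(np.array(a)/1000) for a in v])]
      for i,j in[(0,1),(1,2),(2,3),(3,0),(0,4),(1,5),(2,6),(3,7),(4,5),(5,6),(6,7),(7,4)]: cv2.line(c,q[i],q[j],col,1)
    cv2.imwrite(f"pics/o3_{n}.png",c)
```

```text
(no output)
```

View pics/o3_top.png

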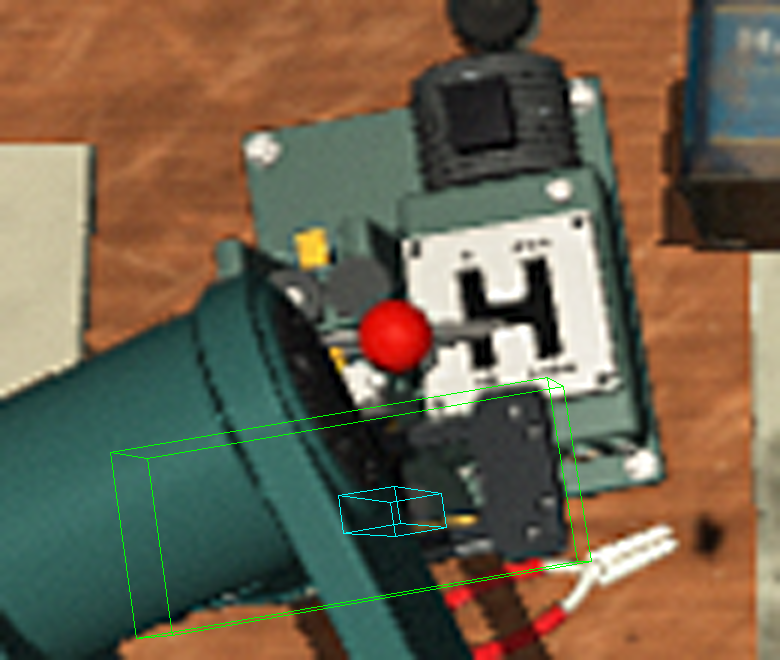

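View pics/o3_scene.png

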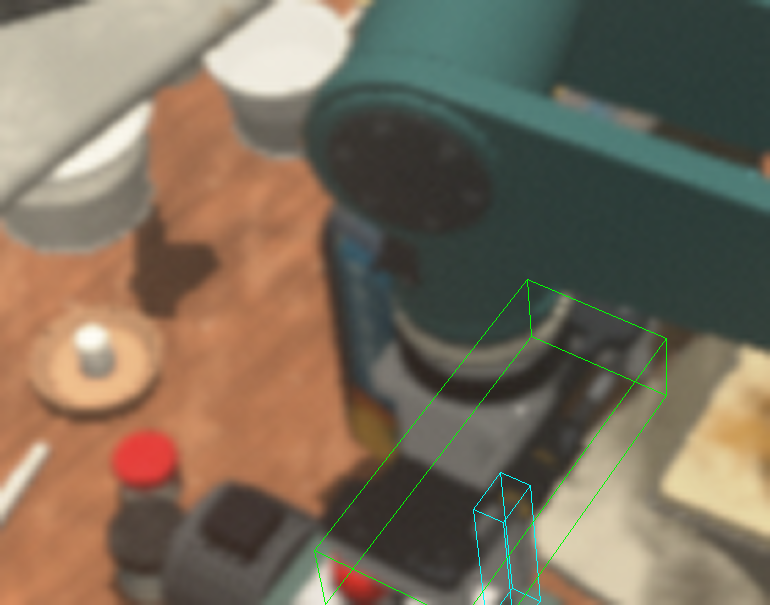

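Run:
```python
from ov import *
shot("scene","f1",(195,205,250,255),14)
print(proj("scene",sensors.state()['tcp_pos']))
```

```text
[[222.79837109 241.07005099]]
```

View pics/f1.png

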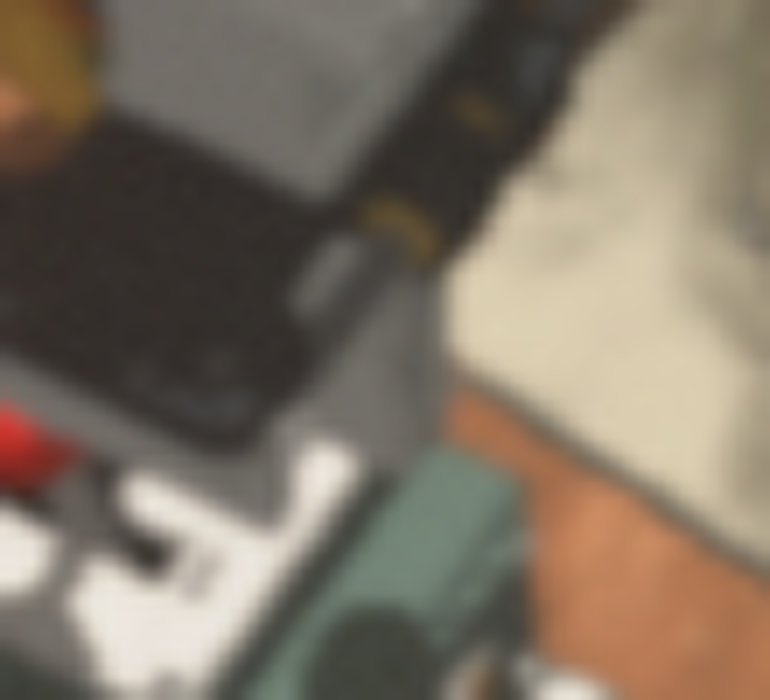

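The visible tips end about 3 px above the predicted TCP, so the effective tip is roughly 10 mm higher than I assumed. That explains the tips resting on the ball. I'll go deeper, to TCP z ≈ 0.172, which is still above the roll stand at 0.162.

```bash
python3 -m jog '[[0,0,0,15,0,20,-1],[0,0,0,13,0,20,-1],[0,0,0,0,-1,15,-1],[0,0,0,0,0,8,-1],[0,0,0,0,0,0,-1]]'; python3 -c "
from h import *
goto([-.06,.043,.172])"
```

```text
clock: 6.0
tcp_pos: [0.4628, 0.264, 0.1662]
tcp_rot: [0.997, 0.079, -0.004, 0.002]
ft_force: [-0.0, 0.8, -0.2]
finger_gap: 0.0007
tcp mill mm [-69.4  41.3 166.2] F [-0.   0.8 -0.2] t 6.0 gap 0.0007
turn deg [ 0.21  0.46 -0.02] shift tool mm [ 9.3 -1.7 -5.9]
```

```bash
python3 -m jog '[[0,0.4,0,6,-1,-5,-1],[0,0,0,4,0,-1,-1],[0,0,0,0,0,0,-1]]'
python3 - <<'E'
from ov import *
goto([-.044,.043,.172])
ov("o4",[("scene",(160,200,240,270),8)],[-.015,.043,.2115])
E
```

```text
clock: 6.3
tcp_pos: [0.4745, 0.2671, 0.1743]
tcp_rot: [0.997, 0.079, 0.001, 0.001]
ft_force: [0.3, 0.2, -0.0]
finger_gap: 0.0009
tcp mill mm [-57.3  42.5 174.3] F [ 0.3  0.2 -0. ] t 6.3 gap 0.0009
turn deg [ 0.18 -0.12 -0.03] shift tool mm [13.3 -0.5  2.4]
```

View pics/o4_scene.png

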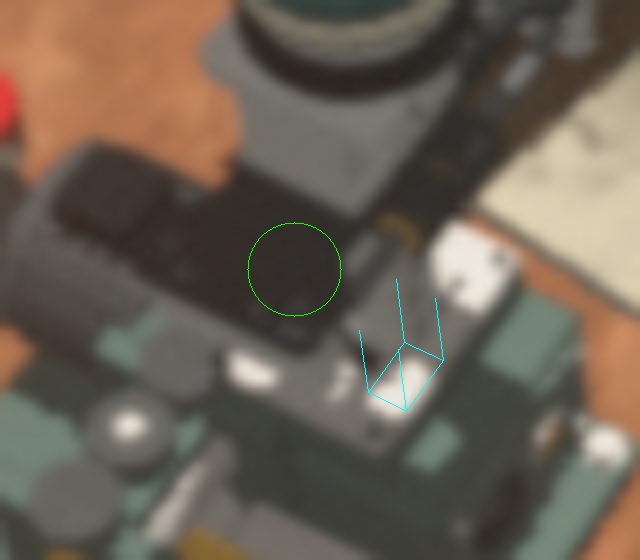

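The view shows the fingers near (395,300), right of the knob position and clear of it. I'll advance in small steps.

```bash
python3 -m jog '[[0,0,0,5,0,1,-1],[0,0,0,4,0,0,-1]]'; python3 -m jog '[[0,0,0,3,0,0,-1],[0,0,0,3,0,0,-1]]'; python3 -m jog '[[0,0,0,3,0,0,-1],[0,0,0,3,0,0,-1]]'
python3 - <<'E'
from ov import *
goto([-.026,.043,.174])
E
```

```text
clock: 6.55
tcp_pos: [0.484, 0.2689, 0.175]
tcp_rot: [0.997, 0.079, 0.003, 0.001]
ft_force: [0.6, 0.7, 0.6]
finger_gap: 0.0003
clock: 6.75
tcp_pos: [0.4907, 0.27, 0.1753]
tcp_rot: [0.997, 0.079, 0.003, 0.001]
ft_force: [-0.2, -0.5, -0.5]
finger_gap: 0.0006
clock: 6.95
tcp_pos: [0.4957, 0.271, 0.1758]
tcp_rot: [0.997, 0.079, 0.001, 0.001]
ft_force: [-3.2, 0.5, 2.5]
finger_gap: 0.0006
tcp mill mm [-35.7  43.  175.8] F [-3.2  0.5  2.5] t 6.95 gap 0.0006
turn deg [ 0.1  -0.14  0.02] shift tool mm [9.7 0.  1.8]
```

Contact at 3.2 N. Continuing towards neutral.

```bash
python3 -m jog '[[0,0,0,3,0,0,-1],[0,0,0,3,0,0,-1]]'; python3 -m jog '[[0,0,0,2,0,0,-1]]'
python3 - <<'E'
from ov import *
goto([-.026,.043,.174])
knob("k5",(160,165,200,210),(180,215,215,250))
E
```

```text
clock: 7.15
tcp_pos: [0.5013, 0.2722, 0.1764]
tcp_rot: [0.997, 0.08, 0.001, 0.001]
ft_force: [-2.6, 0.1, 1.1]
finger_gap: 0.0007
clock: 7.25
tcp_pos: [0.5033, 0.2726, 0.1765]
tcp_rot: [0.997, 0.08, 0.001, 0.001]
ft_force: [-2.9, -0.5, 2.5]
finger_gap: 0.0006
tcp mill mm [-28.   43.4 176.5] F [-2.9 -0.5  2.5] t 7.25 gap 0.0006
turn deg [ 0.08 -0.06  0.05] shift tool mm [2.  0.3 2.5]
top none
scene [193.5 236. ] area 2 a,c [-0.075 -0.35 ] knob mill mm [-11.7  53.  208.2]
```

```bash
python3 -m jog '[[0,0,0,3,0,1,-1],[0,0,0,2,0,0,-1]]'; python3 -c "
from h import *
goto([-.026,.043,.174])"; python3 -m jog '[[0,0,0,-20,0,0,-1],[0,0,0,-30,0,0,-1],[0,0,0,-30,0,-25,-1],[0,0,0,0,0,-25,-1]]'
python3 - <<'E'
from ov import *
goto([-.026,.043,.174])
knob("k6",(160,165,200,210),(180,215,215,250))
shot("scene","k6s",(165,205,235,265),10)
E
```

```text
clock: 7.55
tcp_pos: [0.5084, 0.2734, 0.1753]
tcp_rot: [0.997, 0.08, 0.001, 0.001]
ft_force: [-2.5, 0.3, 2.4]
finger_gap: 0.0005
tcp mill mm [-22.8  43.4 175.3] F [-2.5  0.3  2.4] t 7.55 gap 0.0005
turn deg [ 0.08 -0.05  0.05] shift tool mm [-3.2  0.4  1.3]
clock: 7.95
tcp_pos: [0.4288, 0.259, 0.2187]
tcp_rot: [0.997, 0.079, -0.002, 0.003]
ft_force: [0.4, -0.3, 2.0]
finger_gap: 0.0007
tcp mill mm [-103.7   41.8  218.7] F [ 0.4 -0.3  2. ] t 7.95 gap 0.0007
turn deg [ 0.32  0.23 -0.09] shift tool mm [77.9 -1.6 44.3]
top [174.2 179.8] area 108 a,c [ 0.022 -0.29 ] knob mill mm [  3.5  44.3 211.5]
scene [187.2 230.6] area 30 a,c [ 0.085 -0.312] knob mill mm [ 13.1  47.4 210. ]
```

View pics/k6_top.png

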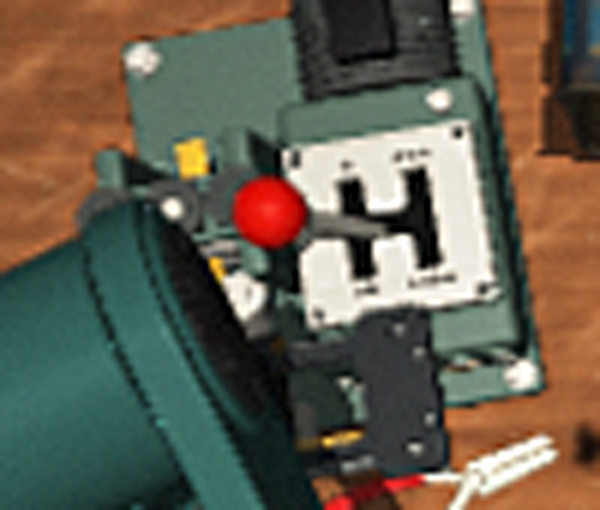

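```bash
cat > hh.py <<'E'
from h import *
def hov(tag,b,k,al,c0):
    im=viewer.get_image("top"); c=cv2.resize(np.ascontiguousarray(im[b[1]:b[3],b[0]:b[2],::-1]),None,fx=k,fy=k,interpolation=cv2.INTER_CUBIC)
    P=lambda v:[tuple(map(int,(p-[b[0],b[1]]+.5)*k)) for p in proj("top",[m2w(np.array(a)/1000) for a in v])]
    hx,ly=27,17.5
    v=[(hx,ly+7),(hx,ly-7),(7,ly-7),(7,-ly+7),(hx,-ly+7),(hx,-ly-7),(-hx,-ly-7),(-hx,-ly+7),(-7,-ly+7),(-7,ly-7),(-hx,ly-7),(-hx,ly+7)]
    cv2.polylines(c,[np.array(P([(x,y,126) for x,y in v]))],True,(255,0,255),1)
    cv2.polylines(c,[np.array(P([(x,y,126) for x,y in[(47,49),(47,-49),(-47,-49),(-47,49)]]))],True,(255,0,255),1)
    for a,col in al:
        q=kn(a,c0)*1000; s=np.array([0,0,63.]); l=P([s+(q-s)*.4,q]); cv2.line(c,l[0],l[1],col,1); cv2.circle(c,l[1],int(k*6),col,1)
    cv2.imwrite(f"pics/{tag}.png",c)
E
python3 -c "
from hh import *
hov('h1',(160,155,222,205),12,[(-.03,(255,0,0)),(0,(0,255,0)),(.03,(0,255,255))],-.28)"
```

```text
(no output)
```

View pics/h1.png

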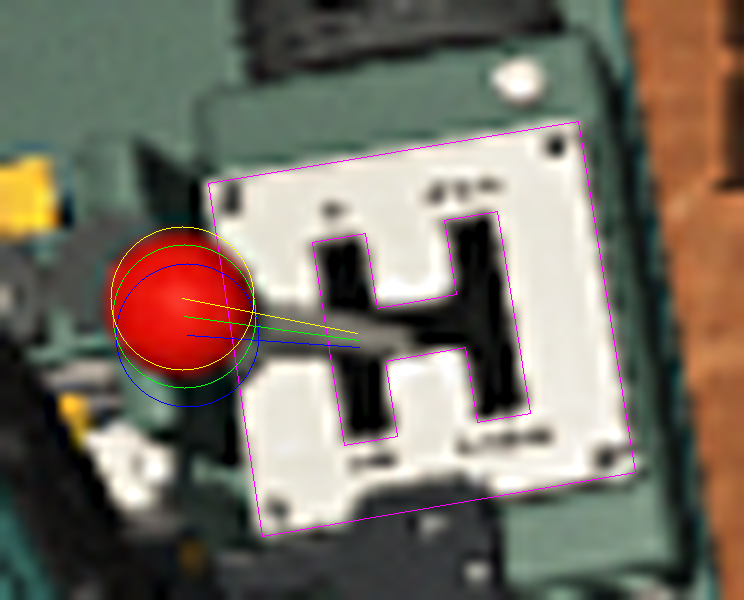

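The H overlay fits the plate very well, and the knob lies near a ≈ +0.025, slightly past neutral. The finger face offset of 26 mm is confirmed. I'll go over the knob and nudge it back about 3 mm from the far side.

```bash
python3 -m jog '[[0,0,0,0,0,-30,-1],[0,0,0,0,0,-25,-1],[0,0,0,30,0,-5,-1],[0,0,0,40,0,0,-1],[0,0,0,40,0,0,-1]]'; python3 -c "
from h import *
goto([.052,.043,.174])"
```

```text
clock: 8.65
tcp_pos: [0.5421, 0.2766, 0.2705]
tcp_rot: [0.997, 0.078, -0.005, 0.005]
ft_force: [0.1, -0.0, -0.3]
finger_gap: 0.0008
tcp mill mm [ 11.   41.2 270.5] F [ 0.1 -0.  -0.3] t 8.65 gap 0.0008
turn deg [ 0.47  0.63 -0.12] shift tool mm [42.1 -2.7 96. ]
```

```bash
python3 -m jog '[[0.4,0.6,0,22,-2,0,-1],[0,0,0,20,0,0,-1],[0,0,0,0,0,0,-1]]'; python3 -c "
from h import *
goto([.052,.043,.174])"; python3 -m jog '[[0,0,0,0,0,30,-1],[0,0,0,0,0,35,-1],[0,0,0,0,0,22,-1],[0,0,0,0,0,0,-1]]'; python3 -c "
from h import *
goto([.03,.043,.174])"
```

```text
clock: 8.95
tcp_pos: [0.5902, 0.2842, 0.2578]
tcp_rot: [0.997, 0.076, -0.006, 0.003]
ft_force: [-0.7, -0.9, -0.3]
finger_gap: 0.0003
tcp mill mm [ 59.7  41.  257.8] F [-0.7 -0.9 -0.3] t 8.95 gap 0.0003
turn deg [ 0.27  0.69 -0.36] shift tool mm [-6.7 -2.3 83.9]
clock: 9.35
tcp_pos: [0.5879, 0.2824, 0.161]
tcp_rot: [0.997, 0.076, -0.01, 0.004]
ft_force: [-0.9, -0.1, -0.4]
finger_gap: 0.0007
tcp mill mm [ 57.1  39.6 161. ] F [-0.9 -0.1 -0.4] t 9.35 gap 0.0007
turn deg [ 0.38  1.16 -0.44] shift tool mm [-27.4  -3.1 -12.4]
```

```bash
python3 -m jog '[[0.4,1.1,-0.4,-4,-2,-11,-1],[0,0,0,-6,0,0,-1],[0,0,0,-5,0,0,-1]]'; python3 -c "
from h import *
goto([.0265,.043,.174])"
```

```text
clock: 9.65
tcp_pos: [0.572, 0.2822, 0.1743]
tcp_rot: [0.997, 0.079, 0.001, -0.001]
ft_force: [0.7, 0.7, 0.7]
finger_gap: 0.0001
tcp mill mm [ 41.4  42.  174.3] F [0.7 0.7 0.7] t 9.65 gap 0.0001
turn deg [-0.07 -0.08 -0.01] shift tool mm [-14.9  -1.    0.3]
```

```bash
python3 -m jog '[[0,0,0,-5,0,0,-1],[0,0,0,-4,0,0,-1]]';python3 -m jog '[[0,0,0,-2,0,0,-1]]';python3 -m jog '[[0,0,0,-2,0,0,-1]]'; python3 -c "
from h import *
goto([.0265,.043,.174])"
```

```text
clock: 9.85
tcp_pos: [0.5631, 0.2813, 0.1783]
tcp_rot: [0.997, 0.079, 0.004, -0.002]
ft_force: [-0.0, 0.2, -0.3]
finger_gap: 0.0007
clock: 9.95
tcp_pos: [0.561, 0.2811, 0.1794]
tcp_rot: [0.997, 0.08, 0.005, -0.002]
ft_force: [1.1, 0.2, 0.3]
finger_gap: 0.0006
clock: 10.05
tcp_pos: [0.5595, 0.2809, 0.1798]
tcp_rot: [0.997, 0.08, 0.006, -0.002]
ft_force: [3.2, 0.3, -3.0]
finger_gap: 0.0005
tcp mill mm [ 28.8  42.6 179.8] F [ 3.2  0.3 -3. ] t 10.05 gap 0.0005
turn deg [-0.18 -0.68  0.02] shift tool mm [-2.4 -0.3  5.8]
```

```bash
python3 -m jog '[[0,0,0,-2,0,0,-1]]';python3 -m jog '[[0,0,0,-1,0,0,-1]]'; python3 -c "
from h import *
goto([.0265,.043,.174])"
```

```text
clock: 10.15
tcp_pos: [0.5582, 0.2807, 0.1799]
tcp_rot: [0.997, 0.079, 0.007, -0.002]
ft_force: [2.2, 0.9, 0.3]
finger_gap: 0.0008
clock: 10.25
tcp_pos: [0.5576, 0.2806, 0.1799]
tcp_rot: [0.997, 0.079, 0.007, -0.002]
ft_force: [2.7, 0.8, 0.1]
finger_gap: 0.0005
tcp mill mm [ 26.9  42.7 179.9] F [2.7 0.8 0.1] t 10.25 gap 0.0005
turn deg [-0.2  -0.85  0.01] shift tool mm [-0.5 -0.3  5.9]
```

```bash
python3 -m jog '[[0,-0.8,0,20,0,-5,-1],[0,0,0,10,-15,-5,-1],[0,0,0,0,-30,-5,-1],[0,0,0,0,-10,0,-1],[0,0,0,0,0,0,-1]]'
python3 - <<'E'
from hh import *
goto([0,.088,.185])
print(red(viewer.get_image("top"),(160,165,200,210)))
hov('h2',(160,155,222,205),12,[(-.03,(255,0,0)),(0,(0,255,0)),(.03,(0,255,255))],-.28)
E
```

```text
clock: 10.75
tcp_pos: [0.5763, 0.339, 0.193]
tcp_rot: [0.997, 0.079, -0.005, 0.0]
ft_force: [0.6, 0.8, 0.0]
finger_gap: 0.0005
tcp mill mm [ 54.6  97.4 193. ] F [0.6 0.8 0. ] t 10.75 gap 0.0005
turn deg [-0.04  0.55 -0.09] shift tool mm [-54.5   9.5   8.5]
(array([174.63106796, 180.74757282]), array([  9,  11,  12,  11, 103], dtype=int32))
```

View pics/h2.png

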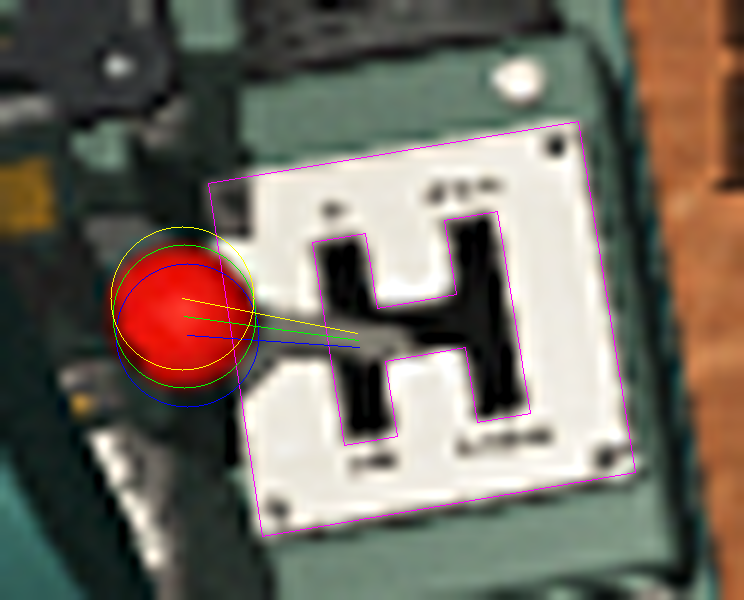

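The knob now sits on the neutral outline (a ≈ 0.00–0.01). Next I move to its left side and push right.

```bash
python3 -m jog '[[0,0.5,0,-20,3,0,-1],[0,0,0,-22,2,0,-1],[0,0,0,-10,0,4,-1],[0,0,0,0,0,2,-1]]'; python3 -c "
from h import *
goto([0,.078,.182])"
```

```text
clock: 11.25
tcp_pos: [0.5247, 0.3194, 0.186]
tcp_rot: [0.997, 0.076, -0.001, 0.001]
ft_force: [-0.0, 0.3, -0.4]
finger_gap: 0.0005
tcp mill mm [  0.5  86.2 186. ] F [-0.   0.3 -0.4] t 11.25 gap 0.0005
turn deg [ 0.15  0.14 -0.44] shift tool mm [-0.4  8.2  4.1]
```

```bash
python3 -m jog '[[0,0,-0.4,0,5,5,-1],[0,0,0,0,4,2,-1]]'; python3 -m jog '[[0,0,0,0,3,0,-1],[0,0,0,0,4,0,-1]]';  python3 -m jog '[[0,0,0,0,4,0,-1],[0,0,0,0,4,0,-1]]'; python3 -c "
from h import *
goto([0,-.0125,.18])"
```

```text
clock: 11.45
tcp_pos: [0.5266, 0.3089, 0.1788]
tcp_rot: [0.997, 0.079, -0.001, 0.002]
ft_force: [0.1, 0.6, -0.1]
finger_gap: 0.0007
clock: 11.65
tcp_pos: [0.5285, 0.3022, 0.179]
tcp_rot: [0.997, 0.079, -0.001, 0.0]
ft_force: [-0.4, 3.5, 3.1]
finger_gap: 0.0002
clock: 11.85
tcp_pos: [0.5305, 0.2947, 0.1799]
tcp_rot: [0.997, 0.079, 0.0, -0.001]
ft_force: [-1.6, 2.6, 1.8]
finger_gap: 0.0005
tcp mill mm [  2.3  60.9 179.9] F [-1.6  2.6  1.8] t 11.85 gap 0.0005
turn deg [-0.11 -0.01 -0.04] shift tool mm [-2.3 73.4 -0.2]
```

```bash
python3 -m jog '[[0,0,0,-0.5,5,0,-1],[0,0,0,-0.5,5,0,-1],[0,0,0,-0.5,5,0,-1]]'; python3 -c "
from h import *
goto([0,-.0125,.18])"
```

```text
clock: 12.15
tcp_pos: [0.5324, 0.279, 0.1809]
tcp_rot: [0.997, 0.079, 0.001, -0.001]
ft_force: [-0.5, 1.2, 2.2]
finger_gap: 0.0001
tcp mill mm [  1.8  45.1 180.9] F [-0.5  1.2  2.2] t 12.15 gap 0.0001
turn deg [-0.15 -0.17 -0.01] shift tool mm [-1.8 57.6  0.7]
```

```bash
python3 -m jog '[[0,0,0,-0.5,5,0,-1],[0,0,0,-0.5,5,0,-1],[0,0,0,-0.5,5,0,-1]]'; python3 -m jog '[[0,0,0,-0.5,5,1,-1],[0,0,0,-0.5,5,0,-1],[0,0,0,-0.5,5,0,-1]]'; python3 -c "
from h import *
goto([0,-.0125,.18])"
```

```text
clock: 12.45
tcp_pos: [0.5337, 0.262, 0.1806]
tcp_rot: [0.997, 0.079, 0.002, -0.001]
ft_force: [0.3, 1.9, 1.2]
finger_gap: 0.0006
clock: 12.75
tcp_pos: [0.5346, 0.2451, 0.1789]
tcp_rot: [0.997, 0.079, 0.001, -0.001]
ft_force: [0.7, 1.4, 1.7]
finger_gap: 0.0004
tcp mill mm [ -1.4  11.2 178.9] F [0.7 1.4 1.7] t 12.75 gap 0.0004
turn deg [-0.05 -0.15 -0.07] shift tool mm [ 1.4 23.7 -1.1]
```

```bash
python3 -m jog '[[0,0,0,0.5,5,0,-1],[0,0,0,0.5,4,0,-1]]'; python3 -m jog '[[0,0,0,0.5,4,0,-1]]';python3 -m jog '[[0,0,0,0,3,0,-1]]'; python3 -m jog '[[0,0,0,0,2,0,-1]]'; python3 -c "
from h import *
goto([0,-.0125,.18])"
```

```text
clock: 12.95
tcp_pos: [0.5367, 0.2351, 0.1784]
tcp_rot: [0.997, 0.079, 0.001, -0.0]
ft_force: [-0.0, 1.6, 0.8]
finger_gap: 0.0002
clock: 13.05
tcp_pos: [0.5375, 0.2307, 0.178]
tcp_rot: [0.997, 0.079, -0.0, -0.0]
ft_force: [-0.7, 1.6, 0.3]
finger_gap: 0.0006
clock: 13.15
tcp_pos: [0.5378, 0.2272, 0.1776]
tcp_rot: [0.997, 0.078, -0.001, 0.0]
ft_force: [0.2, 0.7, -0.7]
finger_gap: 0.0004
clock: 13.25
tcp_pos: [0.538, 0.2249, 0.1773]
tcp_rot: [0.997, 0.078, -0.001, 0.0]
ft_force: [0.2, 0.6, 0.2]
finger_gap: 0.0002
tcp mill mm [ -1.2  -9.2 177.3] F [0.2 0.6 0.2] t 13.25 gap 0.0002
turn deg [ 0.01  0.11 -0.11] shift tool mm [ 1.2  3.3 -2.7]
```

```bash
python3 -m jog '[[0,0,0,0,2,0,-1]]';python3 -m jog '[[0,0,0,0,2,0,-1]]'; python3 -m jog '[[0,0,0,0,2,0,-1]]'; python3 -c "
from h import *
goto([0,-.0125,.18])"
```

```text
clock: 13.35
tcp_pos: [0.5383, 0.2227, 0.1769]
tcp_rot: [0.997, 0.078, -0.001, 0.0]
ft_force: [-0.2, 1.1, -0.5]
finger_gap: 0.0003
clock: 13.45
tcp_pos: [0.5384, 0.2218, 0.1768]
tcp_rot: [0.997, 0.079, -0.001, -0.001]
ft_force: [-0.5, 6.2, -1.1]
finger_gap: 0.0007
clock: 13.55
tcp_pos: [0.5384, 0.2218, 0.1768]
tcp_rot: [0.997, 0.08, -0.001, -0.003]
ft_force: [-0.7, 6.6, -0.3]
finger_gap: 0.0007
tcp mill mm [ -1.3 -12.3 176.8] F [-0.7  6.6 -0.3] t 13.55 gap 0.0007
turn deg [-0.37  0.13  0.02] shift tool mm [ 1.3  0.1 -3.2]
```

The force rose to 6.5 N at y = −12.3 mm, which is the predicted right-hand stop. I'll back off, go round to the near side, and check the picture.

```bash
python3 -m jog '[[0,0,0,0,-8,0,-1],[0,0,0,0,-12,0,-1],[0,0,0,-20,0,0,-1],[0,0,0,-35,0,0,-1],[0,0,0,-25,0,0,-1]]'
python3 - <<'E'
from hh import *
goto([-.075,-.043,.18])
hov('h3',(160,155,222,205),12,[(-.03,(255,0,0)),(0,(0,255,0)),(.03,(0,255,255))],.28)
print(red(viewer.get_image("top"),(180,160,215,200)))
E
```

```text
clock: 14.05
tcp_pos: [0.4562, 0.2294, 0.1759]
tcp_rot: [0.997, 0.079, -0.002, -0.0]
ft_force: [-0.1, -0.3, -0.2]
finger_gap: 0.0007
tcp mill mm [-81.4   8.2 175.9] F [-0.1 -0.3 -0.2] t 14.05 gap 0.0007
turn deg [-0.05  0.19 -0.09] shift tool mm [ 6.4 51.2 -4.2]
(array([204.05882353, 175.91176471]), array([ 19,  11,  12,  11, 102], dtype=int32))
```

View pics/h3.png

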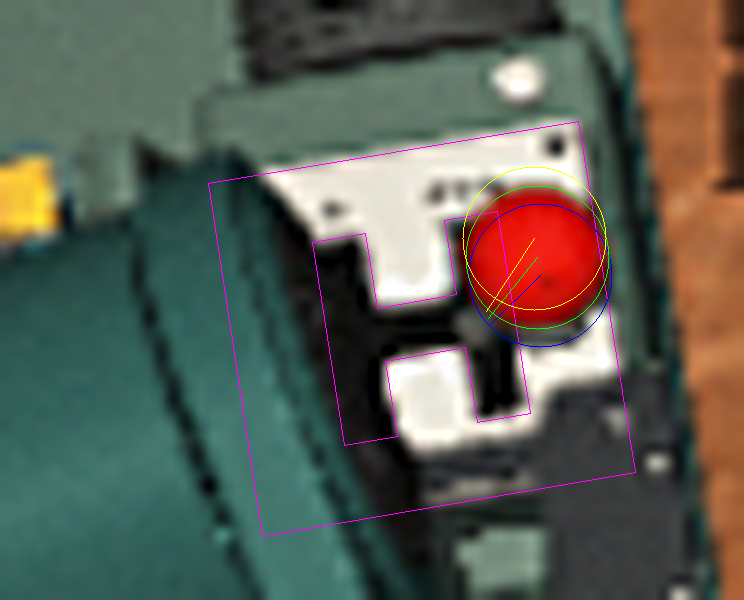

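The knob is now on the right-hand lane's neutral position; it matches the green outline at (537,257). I'll move right behind it, then push forward.

```bash
python3 -m jog '[[0,0,0,3,15,0,-1],[0,0,0,3,20,0,-1],[0,0,0,2,13,0,-1],[0,0,0,0,2,0,-1],[0,0,0,0,0,0,-1]]'; python3 -c "
from h import *
goto([-.04,-.043,.178])"
```

```text
clock: 14.65
tcp_pos: [0.4763, 0.1778, 0.1768]
tcp_rot: [0.997, 0.079, 0.0, 0.001]
ft_force: [0.6, 0.3, 0.4]
finger_gap: 0.0005
tcp mill mm [-69.7 -45.9 176.8] F [0.6 0.3 0.4] t 14.65 gap 0.0005
turn deg [ 0.09 -0.03 -0.06] shift tool mm [29.7 -3.  -1.2]
```

```bash
python3 -m jog '[[0,0,0,12,-2,0,-1],[0,0,0,13,0,0,-1],[0,0,0,6,0,0,-1]]'; python3 -m jog '[[0,0,0,4,0,0,-1],[0,0,0,4,0,0,-1]]'; python3 -m jog '[[0,0,0,5,0,0,-1],[0,0,0,5,0,0,-1]]'; python3 -c "
from h import *
goto([.0228,-.043,.175])"
```

```text
clock: 14.95
tcp_pos: [0.509, 0.1859, 0.1768]
tcp_rot: [0.997, 0.079, 0.001, 0.0]
ft_force: [0.3, 0.3, 0.2]
finger_gap: 0.0006
clock: 15.15
tcp_pos: [0.518, 0.1882, 0.1762]
tcp_rot: [0.997, 0.079, 0.0, 0.0]
ft_force: [0.2, -1.9, 0.3]
finger_gap: 0.0005
clock: 15.35
tcp_pos: [0.5271, 0.1896, 0.1765]
tcp_rot: [0.997, 0.08, -0.001, 0.001]
ft_force: [-2.0, -1.1, 2.9]
finger_gap: 0.0004
tcp mill mm [-17.6 -42.3 176.5] F [-2.  -1.1  2.9] t 15.35 gap 0.0004
turn deg [0.09 0.16 0.03] shift tool mm [40.4  0.7  1.4]
```

```bash
python3 -m jog '[[0,0,0,5,0,0,-1],[0,0,0,5,0,0,-1],[0,0,0,5,0,0,-1]]'; python3 -m jog '[[0,0,0,5,0,0,-1],[0,0,0,5,0,0,-1]]'; python3 -c "
from h import *
goto([.0228,-.043,.172])"
```

```text
clock: 15.65
tcp_pos: [0.5421, 0.1919, 0.1767]
tcp_rot: [0.997, 0.08, -0.002, 0.001]
ft_force: [-2.3, -0.3, 0.5]
finger_gap: 0.0004
clock: 15.85
tcp_pos: [0.5523, 0.1938, 0.176]
tcp_rot: [0.997, 0.08, -0.003, 0.001]
ft_force: [-3.2, -0.5, 0.3]
finger_gap: 0.0001
tcp mill mm [  8.  -42.2 176. ] F [-3.2 -0.5  0.3] t 15.85 gap 0.0001
turn deg [0.08 0.34 0.04] shift tool mm [14.9  0.8  3.9]
```

```bash
python3 -m jog '[[0,0,0,4,0,2,-1],[0,0,0,4,0,0,-1]]'; python3 -m jog '[[0,0,0,3,0,0,-1]]'; python3 -m jog '[[0,0,0,2,0,0,-1]]'; python3 -m jog '[[0,0,0,2,0,0,-1]]';python3 -m jog '[[0,0,0,2,0,0,-1]]';python3 -c "
from h import *
goto([.0228,-.043,.172])"
```

```text
clock: 16.05
tcp_pos: [0.5609, 0.1955, 0.1736]
tcp_rot: [0.997, 0.08, -0.003, 0.001]
ft_force: [-2.7, -1.2, -1.4]
finger_gap: 0.0006
clock: 16.15
tcp_pos: [0.5639, 0.1962, 0.1729]
tcp_rot: [0.997, 0.08, -0.004, 0.001]
ft_force: [-2.3, 0.1, 0.7]
finger_gap: 0.0003
clock: 16.25
tcp_pos: [0.566, 0.1966, 0.1725]
tcp_rot: [0.997, 0.08, -0.004, 0.001]
ft_force: [-2.5, -0.2, -0.6]
finger_gap: 0.0006
clock: 16.35
tcp_pos: [0.5678, 0.197, 0.1721]
tcp_rot: [0.997, 0.08, -0.005, 0.0]
ft_force: [-4.4, -0.7, -0.2]
finger_gap: 0.0007
clock: 16.45
tcp_pos: [0.5689, 0.1973, 0.1718]
tcp_rot: [0.997, 0.08, -0.006, 0.001]
ft_force: [-5.9, -1.0, 2.1]
finger_gap: 0.0006
tcp mill mm [ 24.8 -41.4 171.8] F [-5.9 -1.   2.1] t 16.45 gap 0.0006
turn deg [0.01 0.69 0.09] shift tool mm [-2.   1.6 -0.1]
```

```bash
python3 -m jog '[[0,0,0,2,0,0,-1]]';python3 -m jog '[[0,0,0,2,0,0,-1]]';python3 -c "
from h import *
goto([.0228,-.043,.172])"
```

```text
clock: 16.55
tcp_pos: [0.5694, 0.1974, 0.1717]
tcp_rot: [0.997, 0.08, -0.008, 0.001]
ft_force: [-7.7, -0.9, 1.6]
finger_gap: 0.0003
clock: 16.65
tcp_pos: [0.5695, 0.1974, 0.1717]
tcp_rot: [0.997, 0.08, -0.01, 0.001]
ft_force: [-7.0, -1.5, 0.7]
finger_gap: 0.0005
tcp mill mm [ 25.5 -41.3 171.7] F [-7.  -1.5  0.7] t 16.65 gap 0.0005
turn deg [0.03 1.16 0.12] shift tool mm [-2.7  1.7 -0.3]
```

Hard stop: the position no longer advances and the force is at 7 N. I'll retreat straight back and up, then check.

```bash
python3 -m jog '[[0,0,0,-8,0,0,-1],[0,0.8,0,-25,0,0,-1],[0,0,0,-40,0,0,-1],[0,0,0,-40,0,-20,-1],[0,0,0,-30,0,-40,-1]]'; python3 -m jog '[[0,0,0,-20,0,-40,-1],[0,0,0,-20,20,-20,-1],[0,0,0,0,0,0,-1]]'
python3 - <<'E'
from hh import *
goto([-.1,-.043,.28])
hov('h4',(160,155,222,205),12,[(.29,(255,0,0)),(.32,(0,255,0))],.28)
im=viewer.get_image("top"); uv,_=red(im,(180,150,215,190)); print(uv)
from scipy.optimize import least_squares
print(least_squares(lambda q:proj("top",m2w(kn(*q)))[0]-uv,[.3,.28]).x)
cv2.imwrite("pics/full.png",cv2.resize(im[:,:,::-1],(800,600)))
im=viewer.get_image("scene"); cv2.imwrite("pics/fulls.png",cv2.resize(im[:,:,::-1],(800,600)))
E
```

```text
clock: 17.15
tcp_pos: [0.428, 0.1734, 0.227]
tcp_rot: [0.997, 0.079, -0.002, 0.001]
ft_force: [0.8, 0.7, 0.9]
finger_gap: 0.0004
clock: 17.45
tcp_pos: [0.3914, 0.1474, 0.2978]
tcp_rot: [0.997, 0.08, 0.011, -0.0]
ft_force: [-0.7, 0.9, 1.1]
finger_gap: 0.0002
tcp mill mm [-158.3  -62.6  297.8] F [-0.7  0.9  1.1] t 17.45 gap 0.0002
turn deg [ 0.07 -1.2   0.07] shift tool mm [ 57.9 -19.5  19. ]
[200.92307692 159.72115385]
[0.32886654 0.2748249 ]
```

View pics/h4.png

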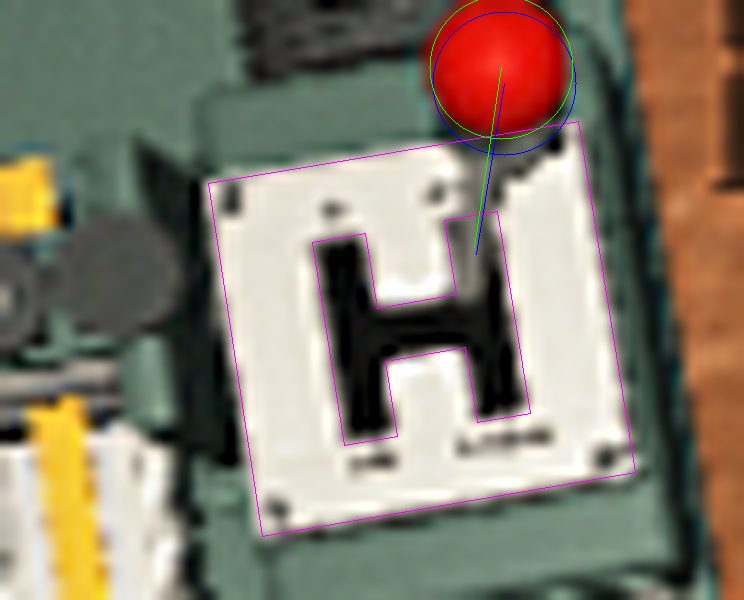

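View pics/full.png

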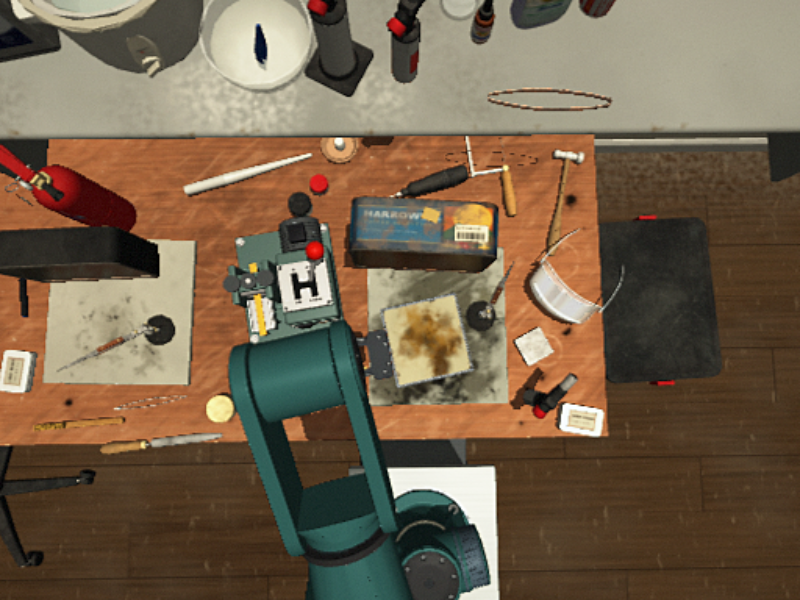

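View pics/fulls.png

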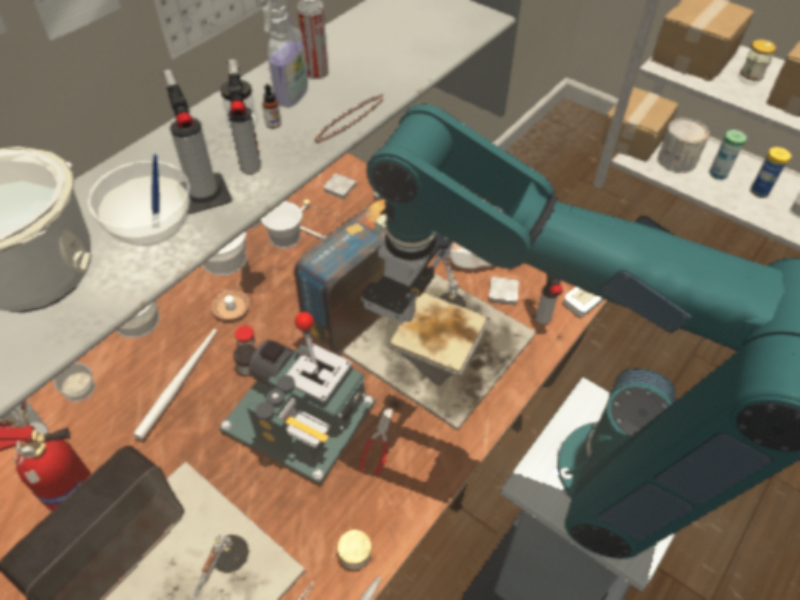

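The lever is at its third-gear stop: the fit gives a ≈ 0.33 and c ≈ 0.275, and the knob matches the 0.32 outline. The other items look unmoved and the robot is clear of everything, so I'm handing in.

```bash
python3 -c "
from cell import job
print(job.finish_job())"
```

```text
the job is handed in; nothing more can be done
None
```

The mill is in third: the lever is home in the three-dot slot, and I handed the job in at about 17.6 s of the 58 s allowed. I pushed it with shut fingers along the left lane to neutral, across to the right stop, then forward, and it never entered reverse.

**Last checks:**
- **Lever position:** the top view after backing off fits gear_lever ≈ 0.33 and gear_cross ≈ 0.275. The end stops are at 0.32 and 0.28, so both agree within measuring error.
- **Force:** the forward push ended against a firm stop at about 7–8 N, with no further movement. Sliding the lever took about 2–3 N.
- **Surroundings:** the other things look unmoved in the pictures. I judged this by eye and did not measure their positions. The pliers and wax pot show clear of the arm, which stands raised and touches nothing.

**What did not go to plan:**
- **First approach too high:** the fingertips came down on the knob's near shoulder at about 9 N. The lever did not move, and I backed off and went in lower.
- **Overshot neutral:** the first push went about 3–4 mm past neutral towards first. I nudged it back from the far side before crossing.
- **Scene camera:** its knob readings were unreliable while the gripper was in the way, so I used the top camera.

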